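# Clear the tinted slides and aim the kitchen sun mirror

### The job

Make the kitchen's sun mirror ready to charge the lamp: first slide each amber tinted slide along its T-track to the open end, lift it off and put it right inside the wooden tray. Then turn the two mirror screws until the yellow light spot lies wholly inside the green disc on the black board. Leave the cups and the red jar where they are.

Things in the scene. Friction and masses are not known exactly. Their poses are not given: they have to be found in the camera images.
- mount: fixed sun mirror: aluminium plate 240 x 110 x 30 mm; origin: centre of its underside. screw_a at x = -85, y = -20 mm; screw_b at x = 40, y = -20 mm, on a turret that swings at most 0.15 rad with the mirror. Mirror 84 mm wide, top 67 mm above the table, 74 mm from screw_b's axis on the +y side
- screw_a (a joint): angle of that screw, 0 to 7.5 rad, growing clockwise seen from above; stays where it is left (friction 0.03 N m). 1 rad clockwise swings the spot 0.04 rad clockwise about screw_b's axis (about 15 mm towards the mount's +x); at 3.75 rad the spot lies straight out along the mount's +y from screw_b
- screw_b (a joint): angle of that screw, 0 to 7.5 rad, growing clockwise seen from above; stays where it is left (friction 0.03 N m). 1 rad clockwise moves the spot 14 mm straight away from screw_b's axis; at 3.75 rad the spot is 380 mm from that axis
- screw_a_grip (a point): mirror screw with a red bar grip 46 mm long (along this point's x, which turns with the screw), 14 mm wide and 32 mm high, upright axis; this point lies on the axis, 7 mm below the bar's top, 79 mm above the table. The nearer screw; it swings the spot sideways
- screw_b_grip (a point): mirror screw with a blue bar grip 46 mm long (along this point's x, which turns with the screw), 14 mm wide and 32 mm high, upright axis; this point lies on the axis, 7 mm below the bar's top, 79 mm above the table. The farther screw; it moves the spot out or in
- spot (a point): centre of the yellow light spot, a disc 20 mm across on the board's top
- disc_green: the green disc, 36 mm across, flat on top of the fixed black board (170 x 170 x 20 mm): the target. Origin: its centre. A white and a blue disc of the same size lie on the board too and are not the target
- track: fixed T-track 320 x 70 x 29 mm; origin: centre of its underside, x along it. Channel 40 mm wide, floor at z = 12 mm. Lips at z = 23 to 29 mm, 16 mm slot between, hold the feet down from x = -85 mm to the stop at x = 150 mm. From x = -160 to -85 mm (end nearest the robot) no lips, floor level: a slide whose origin is at x = -115 to -135 mm can be lifted straight off
- tray: fixed open wooden tray 240 x 200 mm, 35 mm tall, walls and floor 8 mm thick; origin: centre of its underside
- slide1: loose amber tinted slide, standing in the T-track at the start. Origin: centre of the underside of its foot; x along the track, z up. Slick black nylon foot 56 x 36 x 8 mm (x, y, z), amber panel 56 x 8 mm from z = 8 to 78, orange grip block 40 x 16 x 28 mm from z = 78 to 106. 90 g. Absent (None) in some starts
- slide1_grip (a point): centre of the orange grip block of slide1, 92 mm above its foot's underside; axes as the slide's
- slide2: loose amber tinted slide, standing in the T-track at the start. Origin: centre of the underside of its foot; x along the track, z up. Slick black nylon foot 56 x 36 x 8 mm (x, y, z), amber panel 56 x 8 mm from z = 8 to 78, orange grip block 40 x 16 x 28 mm from z = 78 to 106. 90 g. Absent (None) in some starts
- slide2_grip (a point): centre of the orange grip block of slide2, 92 mm above its foot's underside; axes as the slide's
- slide3: loose amber tinted slide, standing in the T-track at the start. Origin: centre of the underside of its foot; x along the track, z up. Slick black nylon foot 56 x 36 x 8 mm (x, y, z), amber panel 56 x 8 mm from z = 8 to 78, orange grip block 40 x 16 x 28 mm from z = 78 to 106. 90 g. Absent (None) in some starts
- slide3_grip (a point): centre of the orange grip block of slide3, 92 mm above its foot's underside; axes as the slide's
- cup1: bystander: white porcelain cup, 68 mm wide, 55 mm tall
- cup2: bystander: white porcelain cup, as cup1
- cup3: bystander: white porcelain cup, as cup1
- cup4: bystander: white porcelain cup, as cup1
- tin: bystander: red tea jar, 64 mm wide, 90 mm tall, beyond the board

How it is judged:
On the way, in this order (a step that is already met when the one before it is completed fails the run):
1. every amber slide present is off the track and inside the tray (x of slide1 in the frame of tray between -0.114 and 0.114 m and y of slide1 in the frame of tray between -0.094 and 0.094 m and z of slide1 in the frame of tray between 0 and 0.13 m and x of slide1_grip in the frame of tray between -0.114 and 0.114 m and y of slide1_grip in the frame of tray between -0.094 and 0.094 m and z of slide1_grip in the frame of tray between 0 and 0.13 m and linear speed of each of slide1, slide2, slide3 below 0.02 m/s and x of slide2 in the frame of tray between -0.114 and 0.114 m and y of slide2 in the frame of tray between -0.094 and 0.094 m and z of slide2 in the frame of tray between 0 and 0.13 m and x of slide2_grip in the frame of tray between -0.114 and 0.114 m and y of slide2_grip in the frame of tray between -0.094 and 0.094 m and z of slide2_grip in the frame of tray between 0 and 0.13 m and x of slide3 in the frame of tray between -0.114 and 0.114 m and y of slide3 in the frame of tray between -0.094 and 0.094 m and z of slide3 in the frame of tray between 0 and 0.13 m and x of slide3_grip in the frame of tray between -0.114 and 0.114 m and y of slide3_grip in the frame of tray between -0.094 and 0.094 m and z of slide3_grip in the frame of tray between 0 and 0.13 m), for 0.3 s.
2. then the light spot is inside the green disc (horizontal distance between spot and disc_green below 0.008 m), for 0.3 s.
At the end, for the whole second after the job is handed in: Every slide present is at rest with its foot and grip inside the tray's walls (any way up), and the spot's centre is within 8 mm of the green disc's centre (all of step 1 and horizontal distance between spot and disc_green below 0.008 m); the robot touches nothing.
It fails at once if a cup or the red jar is pushed more than 40 mm away (distance of any of cup1, cup2, cup3, cup4, tin from where it was at the start of the episode above 0.04 m).
Of slide1, slide2, slide3 only 2 to 3 are there at a start; the rules pass over those that are not, and their reading is None.
At some moment in a run one of slide1, slide2, slide3 may be knocked a few centimetres aside while the robot is not near it.
Once in a run the grip may slacken for a moment while it holds something.
It also fails if it takes over 210 s, if anything falls off the work surface, if the arm or the gripper's body presses on something with over 40 N, if the wrist force passes 120 N, or if a joint passes its speed limit or range.

### The arm

A 6-joint arm with a two-finger parallel gripper is mounted at the origin on the work surface. World frame = base frame: x ahead of the robot, y to its left, z up, the work surface at z = 0. Lengths are in m, angles in rad, forces in N, time in s.
With the tool pointing down it reaches from about 0.425 to 0.95 m from the base axis. Payload 3.5 kg.
Tool frame: the origin (TCP) lies midway between the tips of the shut fingers; the grasp point (between the pads) lies ctrl.hold_point_z behind it (ctrl.hold_point_z is the distance from the TCP to the grasp point, in m); z points along the fingers, x is the direction in which the jaws open and shut, and the axes are right-handed (so a half turn about z gives the same grasp; the last joint's range is limited). The gripper opens to 85 mm and grips with 20 to 120 N. Pads are 22 mm wide; open, the fingers measure 114 mm over their backs; the gripper's body (76 mm by 85 mm) begins 54 mm behind the grasp point. The pads swing forward as they close: fully open they stand 13 mm farther back than shut.
Start: joints at [1.115, 0.286, 1.577, -0, 1.279, -0.15], TCP at [0.203, 0.644, 0.231] pointing down, gripper open.
Joint ranges: [-2.77, 2.77], [-0.9, 2.22], [0.21, 2.48], [-1.53, 4.67], [0.24, 2.81], [-2.84, 2.84]. Speed limits (rad/s): [2.79, 2.79, 3.14, 3.14, 3.14, 3.14].

### API

Orientations are given as a unit quaternion [x, y, z, w].
In Python, from plant import ctrl gives the robot as it stands.
- The arm moves only by the tool step_arm, never from a script. Its arguments are lists of equal length, an entry for each row: "gripper": the gripper's target within -1 to 1 (shut at 1, half-way at 0, fully open at -1); "linear": the shift along the tool's x, y, z in m, a list of three; "delta_rot": the turn, a rotation vector about the tool's x, y, z in degrees, a list of three. A call has 1 to 20 rows; each row is the pose to reach, as a shift and turn from the pose commanded when the call began, along the tool's axes at that moment; what a row does not reach only later rows make up. A row lasts 1/8 s, in which the tool goes at most 62.5 mm and 10.7 degrees, less where a joint would pass 70% of its speed; a pose out of reach is approached as far as the arm can. A call with a gripper value outside its range is refused whole. The fingers move at their own pace and stop on an object; "grip_force" is the grip in N (left out, the last holds). Time passes only in rows, so rows that repeat a pose let the fingers close. It gives the time, the measured TCP pose, the force and the opening at its end, in the units of the state.
- ctrl.get_state(): the state, without advancing time (a new reading comes with each control period).
- ctrl.read_camera(name): name is "scene" or "top"; returns a dict with "frame" (400x640x3 uint8, red, green, blue), "fx", "fy", "cx", "cy" (pixels), "k1" (the pictures are not rectified: a ray, as slopes to the right and down, at radius r is drawn at 1 + k1 r^2 times it, then the intrinsics apply), "view" (4x4, takes a point from world to camera coordinates). Camera axes: x right, y down, z forward; pixel columns grow to the right and rows downward; lengths in m; the calibration is good to about 2 mm. A picture is of the moment at which its call begins. There is no depth.
- ctrl.sign_off(): hands the job in, once; it reports no verdict.
The state is a dict: "time": time; "qpos": joint angles; "dq": joint speeds; "joint_efforts": joint torques, N m; "eef_pos": TCP position; "tcp_rot": TCP orientation; "contact_force": force on the tool from outside, world axes, zero at the start; "wrist_torque": the same for the moment, N m; "opening": opening from 0.0 (shut) to 1.0 (fully open).
Only numpy, scipy, OpenCV 4.12 (cv2) and the standard library are available. Lean on these libraries where they do the work, as an engineer would, in place of code of your own. Each camera call takes 0.05 s, during which the arm holds its last target. There are 200 camera calls.

## Working session

There is one attempt and no reset: what is moved stays moved. The work goes in short steps, Python scripts to look and compute and a tool call to move; the robot and the scene stay as the last step left them, time stands still between calls to the robot, and variables do not carry over. Pictures are saved under pics/ and viewed, on a budget of 14 in all, crops included, one or two more only if the job needs it, and the job is handed in when it is done.

Besides the shell and the picture viewer there is one more tool, called after "Call:" in YAML: its name, and indented under it one key for each argument. step_arm: Moves the arm, as the interface text tells. Its arguments: {"type":"object","properties":{"gripper":{"type":"array"},"linear":{"type":"array"},"delta_rot":{"type":"array"},"grip_force":{"type":"number"}},"required":["gripper","linear","delta_rot"]}

```bash
mkdir -p pics; ls; python3 - <<'E'
from plant import ctrl
import cv2,numpy as np
s=ctrl.get_state();print(s, ctrl.hold_point_z)
for n in("scene","top"):
    c=ctrl.read_camera(n);np.savez(f"{n}0.npz",**c);cv2.imwrite(f"pics/{n}0.png",c["frame"][:,:,::-1]);print(n,{k:v for k,v in c.items() if k!="frame"})
E
```

```text
pics
{'time': 0.0, 'qpos': array([ 1.11502651e+00,  2.87218227e-01,  1.57818861e+00, -1.90081336e-05,
        1.27859726e+00, -1.49983624e-01]), 'dq': array([-0.00120104,  0.00025714, -0.00187372,  0.00032658, -0.00013425,
       -0.00026068]), 'joint_efforts': array([ 2.45199453e-04, -4.05980551e+01, -2.92619938e+01, -1.21534349e-04,
        6.05731897e-03, -6.01343316e-06]), 'eef_pos': array([0.20287474, 0.6430964 , 0.22990585]), 'tcp_rot': array([ 8.06546915e-01,  5.91168859e-01, -1.06384066e-03,  5.67531434e-04]), 'contact_force': array([-0.17498162, -0.33508385,  0.52834424]), 'wrist_torque': array([-0.00408052, -0.03624843,  0.00476403]), 'opening': 1.0000118828877014} 0.0187
scene {'fx': 474.12369457405697, 'fy': 474.12369457405697, 'cx': 320.5826567019365, 'cy': 199.40452584537445, 'k1': -0.029521640314258146, 'view': array([[-0.50610349,  0.86230928,  0.01679157,  0.31304951],
       [ 0.64220308,  0.38977236, -0.66003993, -0.30851211],
       [-0.57570345, -0.32326492, -0.75104283,  1.74638368],
       [ 0.        ,  0.        ,  0.        ,  1.        ]])}
top {'fx': 371.5089646335294, 'fy': 371.5089646335294, 'cx': 319.3100857451805, 'cy': 194.71413886665871, 'k1': 0.0011966340318992977, 'view': array([[ 0.02330429, -0.99958285,  0.01705999, -0.02330814],
       [-0.98743558, -0.02568221, -0.15592111,  0.62282679],
       [ 0.15629421, -0.01321201, -0.98762218,  0.82734781],
       [ 0.        ,  0.        ,  0.        ,  1.        ]])}
```

View pics/scene0.png

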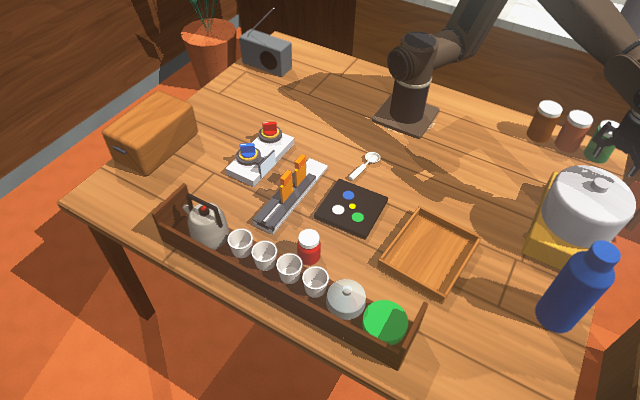

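View pics/top0.png

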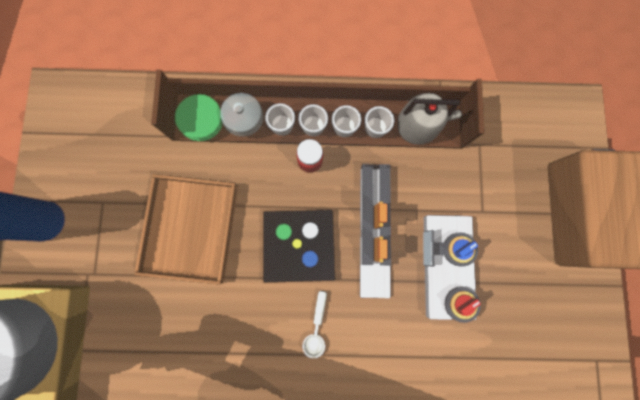

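The scene view shows two slides near (286,187) and (300,167), with the screws at (270,130) and (248,150). In the top view the track is at (376,230), slide grips at (381,213) and (381,248), blue screw at (461,248), red at (463,303), green disc at (284,232), spot at (297,243) and tray at (187,228).

```bash
cat > h.py <<'E'
import cv2,numpy as np
from plant import ctrl
def cast(c,uv,z):
    K=np.array([[c["fx"],0,c["cx"]],[0,c["fy"],c["cy"]],[0,0,1]],float)
    s=cv2.undistortPoints(np.array(uv,float).reshape(-1,1,2),K,np.array([float(c["k1"]),0,0,0])).reshape(-1,2)
    V=c["view"];R=V[:3,:3];o=-R.T@V[:3,3]
    d=np.c_[s,np.ones(len(s))]@R
    return (o+d*((z-o[2])/d[:,2])[:,None])[:,:2]
def proj(c,P):
    K=np.array([[c["fx"],0,c["cx"]],[0,c["fy"],c["cy"]],[0,0,1]],float)
    V=c["view"];return cv2.projectPoints(np.array(P,float).reshape(-1,1,3),cv2.Rodrigues(V[:3,:3])[0],V[:3,3],K,np.array([float(c["k1"]),0,0,0,0]))[0].reshape(-1,2)
def blobs(c,lo,hi,amin=15,roi=None):
    hsv=cv2.cvtColor(np.ascontiguousarray(c["frame"]),cv2.COLOR_RGB2HSV)
    m=cv2.inRange(hsv,np.array(lo),np.array(hi))
    if roi: 
        k=np.zeros_like(m);k[roi[1]:roi[3],roi[0]:roi[2]]=1;m=m*k
    out=[]
    for q in cv2.findContours(m,cv2.RETR_EXTERNAL,cv2.CHAIN_APPROX_NONE)[0]:
        if cv2.contourArea(q)>=amin:
            M=cv2.moments(q);out.append((M["m10"]/M["m00"],M["m01"]/M["m00"],cv2.contourArea(q),cv2.minAreaRect(q),q))
    return sorted(out,key=lambda b:-b[2])
E
python3 - <<'E'
from h import *
t=dict(np.load("top0.npz"));s=dict(np.load("scene0.npz"))
for n,c,roi in(("top",t,(240,150,500,340)),("scene",s,(210,110,400,250))):
    print(n,"cam",-c["view"][:3,:3].T@c["view"][:3,3])
    for nm,lo,hi,z in(("green",(45,100,60),(75,255,255),.02),("yellow",(24,120,120),(34,255,255),.02),("bluedisc",(100,100,80),(125,255,255),.02),("blue top",(100,100,80),(125,255,255),.086),("red",(0,180,100),(6,255,255),.086),("orange",(8,170,180),(22,255,255),.118)):
        for b in blobs(c,lo,hi,12,roi):
            print(nm,np.round(b[:3],1),"rect",np.round(np.array(b[3][0]),1),np.round(b[3][1],1),round(b[3][2]),"xy",cast(c,b[:2],z)[0].round(4))
hsv=cv2.cvtColor(t["frame"],cv2.COLOR_RGB2HSV)
a=cv2.resize(t["frame"][150:335,350:490],None,fx=5,fy=5,interpolation=cv2.INTER_NEAREST)[:, :, ::-1][:600*2]
b=cv2.resize(t["frame"][160:330,350:490],None,fx=3.5,fy=3.5,interpolation=cv2.INTER_CUBIC)[:,:,::-1]
cv2.imwrite("pics/crop1.png",b)
E
```

```text
top cam [0.48623484 0.00362808 0.91461653]
green [283.3 231.4 163.5] rect [283.3 231.3] [14.8 14.1] 45 xy [0.5366 0.0759]
yellow [296.7 243.3  58.5] rect [296.8 243.3] [8.5 9.2] 45 xy [0.5091 0.0429]
bluedisc [463.  248.9 255.5] rect [465. 249.] [18. 22.] 90 xy [ 0.5052 -0.3559]
bluedisc [309.5 258.5 185. ] rect [309.5 258.5] [15. 15.] 90 xy [0.474  0.0114]
blue top [463.  248.9 255.5] rect [465. 249.] [18. 22.] 90 xy [ 0.5038 -0.3294]
blue top [309.5 258.5 185. ] rect [309.5 258.5] [15. 15.] 90 xy [0.4749 0.0108]
scene cam [1.36196199 0.41484858 1.10272203]
green [357.4 216.7  79.5] rect [357.5 216.5] [ 9. 11.] 90 xy [0.5342 0.0761]
yellow [352.  205.6  24.5] rect [352.  205.5] [5. 6.] 90 xy [0.5043 0.0424]
bluedisc [247.6 149.8 152.5] rect [247.5 150.1] [14.  13.8] 83 xy [ 0.4684 -0.3711]
bluedisc [348.  194.8  66. ] rect [348. 195.] [ 8. 10.] 90 xy [0.4719 0.0113]
blue top [247.6 149.8 152.5] rect [247.5 150.1] [14.  13.8] 83 xy [ 0.5229 -0.3232]
blue top [348.  194.8  66. ] rect [348. 195.] [ 8. 10.] 90 xy [0.5262 0.0359]
red [269.8 128.2 130. ] rect [269.6 128.6] [13.2 12.4] 82 xy [ 0.4006 -0.323 ]
red [316.9 247.4  14.5] rect [314.5 246. ] [6. 9.] 90 xy [0.7321 0.0539]
orange [286.6 184.3 223.5] rect [286.4 185.8] [31.6 11.5] 85 xy [ 0.6079 -0.1204]
orange [300.7 168.1 198. ] rect [299.5 169.5] [11. 31.] 0 xy [ 0.5321 -0.1205]
```

View pics/crop1.png

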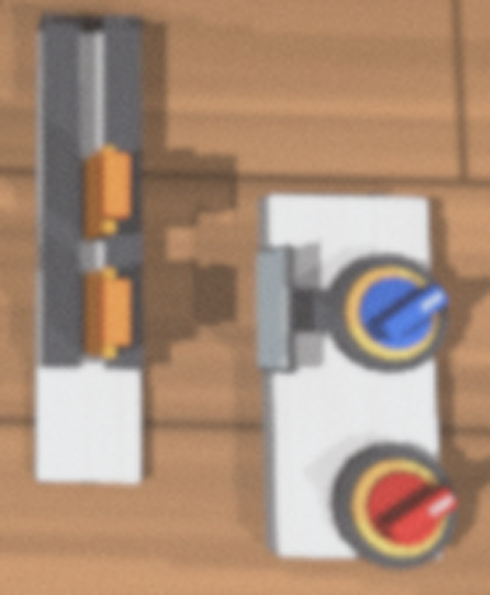

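The crop shows the two grip tops at crop (117,185) and (118,309), the track outline, the mount corners, and both bars pointing up-right.

```bash
python3 - <<'E'
from h import *
t=dict(np.load("top0.npz"));s=dict(np.load("scene0.npz"))
f=lambda p:np.array(p,float)/3.5+[350,160]-0.36
def pr(n,p,z):print(n,cast(t,f(p),z).round(4).tolist())
pr("track far",[(40,17),(142,17)],.029);pr("track near z.012",[(36,482),(140,484)],.012);pr("track near z.029",[(36,482),(140,484)],.029)
pr("lip start",[(40,366),(142,366)],.029)
pr("slot bottom centre",[(92,60),(92,255)],.012)
pr("mount",[(267,195),(428,197),(279,556)],.03)
pr("grips far/near",[(103,148),(132,148),(132,222),(103,222)],.118);pr("2",[(104,272),(131,272),(131,346),(104,346)],.118)
pr("mirror",[(258,247),(292,247),(295,370),(259,370)],.067)
# rings
for n,lo,hi,roi in(("blueknob",(100,100,60),(125,255,255),(440,225,490,270)),("redknob",(0,150,60),(6,255,255),(440,280,490,325)),("redwrap",(172,120,60),(180,255,255),(440,280,490,325)),("gold",(15,100,120),(26,255,255),(440,225,490,325)),("orangegrip",(8,150,150),(20,255,255),(365,190,395,270))):
    for b in blobs(t,lo,hi,12,roi): print(n,np.round(b[:3],1),np.round(b[3][0],1),np.round(b[3][1],1),b[3][2],cast(t,[b[3][0]],.054).round(4))
# tray: outer corners top rim
g=lambda p,z:cast(t,p,z).round(4).tolist()
print("tray rim",g([(153,176),(236,181),(221,283),(137,273)],.035))
E
```

```text
track far [[0.704, -0.1088], [0.7059, -0.1804]]
track near z.012 [[0.3863, -0.1101], [0.3865, -0.1804]]
track near z.029 [[0.3882, -0.1079], [0.3884, -0.177]]
lip start [[0.4637, -0.1101], [0.4653, -0.1788]]
slot bottom centre [[0.6778, -0.1481], [0.5398, -0.148]]
mount [[0.5827, -0.2654], [0.5841, -0.3765], [0.3445, -0.2681]]
grips far/near [[0.5998, -0.1371], [0.6003, -0.1551], [0.5544, -0.1549], [0.5539, -0.137]]
2 [[0.5234, -0.1375], [0.5238, -0.1541], [0.4792, -0.1539], [0.4788, -0.1375]]
mirror [[0.5444, -0.2475], [0.545, -0.2698], [0.4659, -0.2698], [0.4654, -0.2465]]
blueknob [463.  248.9 255.5] [465. 249.] [18. 22.] 90.0 [[ 0.5044 -0.347 ]]
redknob [461.6 300.2  94. ] [461.2 300. ] [ 7.9 17.8] 53.97262954711914 [[ 0.39   -0.3339]]
redknob [467.4 309.5  90. ] [469.8 308.4] [ 8.8 20. ] 53.13010025024414 [[ 0.3721 -0.3527]]
gold [458.6 303.7 110. ] [463.5 304.5] [25. 25.] 90.0 [[ 0.3803 -0.3388]]
gold [452.2 246.6  47.5] [455.1 248.3] [12.9 24.3] 7.125016689300537 [[ 0.5055 -0.324 ]]
orangegrip [380.7 213.7 184. ] [381. 214.] [22. 10.] 90.0 [[ 0.5806 -0.1528]]
orangegrip [380.5 248.8 173. ] [381.  248.5] [21. 10.] 90.0 [[ 0.5009 -0.1526]]
tray rim [[0.6605, 0.3915], [0.6536, 0.1927], [0.414, 0.2132], [0.4322, 0.4069]]
```

```bash
cat >> h.py <<'E'
from scipy.spatial.transform import Rotation as Ro
def delta(p,ang,src=None):
    """shift [m] and turn [deg] in tool axes to TCP p, tool down, jaw axis at world angle ang (deg). src=(pos,ang) or current state"""
    f=lambda a:Ro.from_matrix(np.array([[np.cos(a),np.sin(a),0],[np.sin(a),-np.cos(a),0],[0,0,-1]]).T)
    if src is None:
        s=ctrl.get_state();p0=s["eef_pos"];R=Ro.from_quat(s["tcp_rot"])
    else: p0=np.array(src[0]);R=f(np.radians(src[1]))
    T=f(np.radians(ang))
    print("lin",R.inv().apply(np.array(p)-p0).round(4).tolist(),"rot",np.degrees((R.inv()*T).as_rotvec()).round(1).tolist())
def look(n):
    c=ctrl.read_camera(n);c["frame"]=np.ascontiguousarray(c["frame"]);return c
E
python3 -c "
from h import *
delta([.45,.25,.22],90);delta([.501,-.146,.18],90)"
```

```text
lin [-0.3005, 0.354, 0.0106] rot [-0.0, 0.1, -17.5]
lin [-0.6627, 0.5219, 0.0513] rot [-0.0, 0.1, -17.5]
```

Call:
step_arm:
  gripper: [-1, -1, -1, -1, -1, -1, -1, -1, -1, -1]
  linear:
    - [-0.3, 0.354, 0.01]
    - [-0.3, 0.354, 0.01]
    - [-0.3, 0.354, 0.01]
    - [-0.3, 0.354, 0.01]
    - [-0.3, 0.354, 0.01]
    - [-0.3, 0.354, 0.01]
    - [-0.3, 0.354, 0.01]
    - [-0.3, 0.354, 0.01]
    - [-0.3, 0.354, 0.01]
    - [-0.3, 0.354, 0.01]
  delta_rot:
    - [0, 0, -9]
    - [0, 0, -17.5]
    - [0, 0, -17.5]
    - [0, 0, -17.5]
    - [0, 0, -17.5]
    - [0, 0, -17.5]
    - [0, 0, -17.5]
    - [0, 0, -17.5]
    - [0, 0, -17.5]
    - [0, 0, -17.5]
  grip_force: 60

```text
time: 1.35
eef_pos: [0.4499, 0.2515, 0.221]
tcp_rot: [0.707, 0.707, -0.0, -0.0]
contact_force: [0.5, 0.8, 0.3]
opening: 1.0
```

```bash
cat > sl.py <<'E'
from h import *
c=look("scene")
for b in blobs(c,(8,170,180),(22,255,255),12,(200,90,640,330)): print(np.round(b[:3],1),"top-of-blob",cast(c,[(b[0],b[4][:,0,1].min()+5)],.118).round(4),"c",cast(c,[b[:2]],.104).round(4))
c=look("top")
for b in blobs(c,(8,150,150),(20,255,255),12,(120,160,395,310)): print(np.round(b[:3],1),cast(c,[b[:2]],.112).round(4))
E
python3 sl.py; python3 -c "
from h import *
print(ctrl.get_state()['eef_pos']);delta([.501,-.146,.17],90);delta([.501,-.146,.087],90)"
```

```text
[ 618.8  303.3 2086. ] top-of-blob [[0.4129 0.7475]] c [[0.5111 0.7674]]
[286.7 184.4 225.5] top-of-blob [[ 0.577  -0.1405]] c [[ 0.5976 -0.1277]]
[300.7 173.8 113.5] top-of-blob [[ 0.5316 -0.121 ]] c [[ 0.5404 -0.1157]]
[442.9 272.7  62.5] top-of-blob [[0.6532 0.3668]] c [[0.6479 0.368 ]]
[434.4 237.9  62. ] top-of-blob [[0.5472 0.303 ]] c [[0.5572 0.3099]]
[299.3 158.5  37. ] top-of-blob [[ 0.5016 -0.1448]] c [[ 0.4877 -0.1538]]
[423.8 239.3  32. ] top-of-blob [[0.5801 0.2864]] c [[0.576  0.2874]]
[548.  243.6  21. ] top-of-blob [[0.4336 0.5741]] c [[0.4191 0.5761]]
[448.1 288.9  15.5] top-of-blob [[0.6922 0.3951]] c [[0.6852 0.3957]]
[457.7 273.8  12. ] top-of-blob [[0.6316 0.3975]] c [[0.632  0.4011]]
[380.3 214.  204.5] [[ 0.5741 -0.1407]]
[380.2 248.7 197. ] [[ 0.4994 -0.1405]]
[0.4497147  0.25197986 0.22115554]
lin [-0.398, 0.0508, 0.0511] rot [-0.0, -0.0, 0.1]
lin [-0.3981, 0.0509, 0.1341] rot [-0.0, -0.0, 0.1]
```

Call:
step_arm:
  gripper: [-1, -1, -1, -1, -1, -1, -1, -1, -1, -1, -1, -1, -1, 1, 1, 1, 1, 1]
  linear:
    - [-0.398, 0.051, 0.04]
    - [-0.398, 0.051, 0.04]
    - [-0.398, 0.051, 0.04]
    - [-0.398, 0.051, 0.04]
    - [-0.398, 0.051, 0.04]
    - [-0.398, 0.051, 0.04]
    - [-0.398, 0.051, 0.04]
    - [-0.398, 0.051, 0.05]
    - [-0.398, 0.051, 0.08]
    - [-0.398, 0.051, 0.11]
    - [-0.398, 0.051, 0.134]
    - [-0.398, 0.051, 0.134]
    - [-0.398, 0.051, 0.134]
    - [-0.398, 0.051, 0.134]
    - [-0.398, 0.051, 0.134]
    - [-0.398, 0.051, 0.134]
    - [-0.398, 0.051, 0.134]
    - [-0.398, 0.051, 0.134]
  delta_rot:
    - [0, 0, 0]
    - [0, 0, 0]
    - [0, 0, 0]
    - [0, 0, 0]
    - [0, 0, 0]
    - [0, 0, 0]
    - [0, 0, 0]
    - [0, 0, 0]
    - [0, 0, 0]
    - [0, 0, 0]
    - [0, 0, 0]
    - [0, 0, 0]
    - [0, 0, 0]
    - [0, 0, 0]
    - [0, 0, 0]
    - [0, 0, 0]
    - [0, 0, 0]
    - [0, 0, 0]

```text
time: 3.7
eef_pos: [0.5014, -0.147, 0.0876]
tcp_rot: [0.707, 0.707, 0.0, 0.0]
contact_force: [-0.8, 0.8, 1.8]
opening: 0.175
```

Call:
step_arm:
  gripper: [1, 1, 1, 1, 1, 1, 1, 1]
  linear:
    - [0, -0.015, 0]
    - [0, -0.035, 0]
    - [0, -0.055, 0]
    - [0, -0.07, 0]
    - [0, -0.08, 0]
    - [0, -0.08, 0]
    - [0, -0.08, 0]
    - [0, -0.08, -0.01]
  delta_rot:
    - [0, 0, 0]
    - [0, 0, 0]
    - [0, 0, 0]
    - [0, 0, 0]
    - [0, 0, 0]
    - [0, 0, 0]
    - [0, 0, 0]
    - [0, 0, 0]

```text
time: 4.7
eef_pos: [0.4205, -0.1463, 0.0963]
tcp_rot: [0.707, 0.707, -0.0, -0.002]
contact_force: [-0.6, -0.0, -1.8]
opening: 0.174
```

Call:
step_arm:
  gripper: [1, 1, 1, 1, 1, 1, 1, 1, 1, 1, 1, 1, 1, 1, 1]
  linear:
    - [0, 0, -0.03]
    - [0, 0, -0.07]
    - [0, 0, -0.1]
    - [0.04, 0.015, -0.1]
    - [0.09, 0.035, -0.1]
    - [0.14, 0.055, -0.1]
    - [0.19, 0.073, -0.1]
    - [0.24, 0.092, -0.1]
    - [0.29, 0.11, -0.1]
    - [0.34, 0.13, -0.1]
    - [0.39, 0.149, -0.1]
    - [0.43, 0.164, -0.1]
    - [0.446, 0.17, -0.1]
    - [0.446, 0.17, -0.1]
    - [0.446, 0.17, -0.1]
  delta_rot:
    - [0, 0, 0]
    - [0, 0, 0]
    - [0, 0, 0]
    - [0, 0, 0]
    - [0, 0, 0]
    - [0, 0, 0]
    - [0, 0, 0]
    - [0, 0, 0]
    - [0, 0, 0]
    - [0, 0, 0]
    - [0, 0, 0]
    - [0, 0, 0]
    - [0, 0, 0]
    - [0, 0, 0]
    - [0, 0, 0]

```text
time: 6.58
eef_pos: [0.5911, 0.2977, 0.197]
tcp_rot: [0.708, 0.707, -0.001, -0.0]
contact_force: [-0.3, -0.3, -1.1]
opening: 0.178
```

```bash
python3 - <<'E'
from h import *
s=ctrl.get_state();print(s["time"],s["eef_pos"],s["opening"])
c=look("scene");cv2.imwrite("pics/p4.png",cv2.resize(c["frame"][80:320,200:520],None,fx=2,fy=2)[:,:,::-1])
E
```

```text
6.575 [0.59111536 0.2977314  0.19702067] 0.17845444058498208
```

View pics/p4.png

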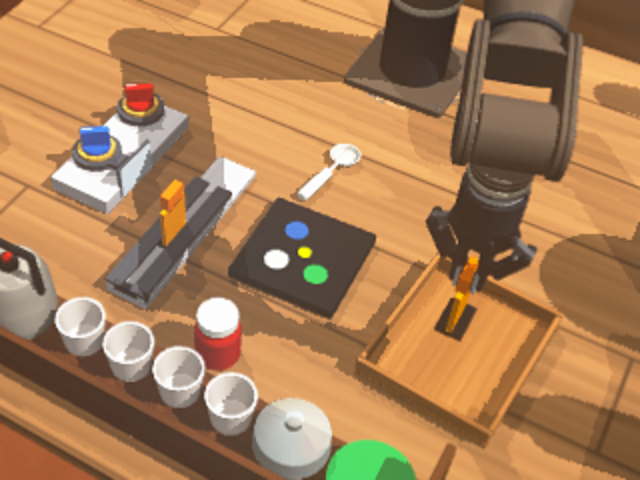

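The slide is held upright above the tray (crop 460,300). One slide is left on the track at (173,212).

Call:
step_arm:
  gripper: [1, 1, 1, 1, 1, -1, -1, -1, -1, -1, -1, -1]
  linear:
    - [0, 0, 0.04]
    - [0, 0, 0.08]
    - [0, 0, 0.1]
    - [0, 0, 0.112]
    - [0, 0, 0.112]
    - [0, 0, 0.112]
    - [0, 0, 0.112]
    - [0, 0, 0.112]
    - [0, 0, 0.112]
    - [0, 0, 0.08]
    - [0, 0, 0.03]
    - [0, 0, 0]
  delta_rot:
    - [0, 0, 0]
    - [0, 0, 0]
    - [0, 0, 0]
    - [0, 0, 0]
    - [0, 0, 0]
    - [0, 0, 0]
    - [0, 0, 0]
    - [0, 0, 0]
    - [0, 0, 0]
    - [0, 0, 0]
    - [0, 0, 0]
    - [0, 0, 0]

```text
time: 8.12
eef_pos: [0.5924, 0.2994, 0.2005]
tcp_rot: [0.707, 0.707, 0.002, 0.001]
contact_force: [0.7, -0.3, 0.3]
opening: 0.998
```

```bash
python3 sl.py; python3 -c "
from h import *
print(ctrl.get_state()['eef_pos']);delta([.576,-.146,.18],90);delta([.576,-.146,.087],90)"
```

```text
[ 618.5  304.7 1999. ] top-of-blob [[0.4261 0.7485]] c [[0.5153 0.7672]]
[286.7 184.4 226. ] top-of-blob [[ 0.577  -0.1405]] c [[ 0.5975 -0.1277]]
[425.7 245.6 106.5] top-of-blob [[0.5805 0.292 ]] c [[0.5923 0.2995]]
[547.  243.2  20.5] top-of-blob [[0.4382 0.5726]] c [[0.419  0.5735]]
[380.2 214.  208.5] [[ 0.5743 -0.1406]]
[179.6 205.4  79.5] [[0.5819 0.2946]]
[0.59395733 0.29987884 0.2030761 ]
lin [-0.446, -0.0181, 0.0216] rot [0.5, -0.2, -0.0]
lin [-0.4462, -0.0189, 0.1146] rot [0.5, -0.2, -0.0]
```

Call:
step_arm:
  gripper: [-1, -1, -1, -1, -1, -1, -1, -1, -1, -1, -1, -1, -1, -1, 1, 1, 1, 1, 1]
  linear:
    - [-0.445, -0.015, 0.02]
    - [-0.445, -0.015, 0.02]
    - [-0.445, -0.015, 0.02]
    - [-0.445, -0.015, 0.02]
    - [-0.445, -0.015, 0.02]
    - [-0.445, -0.015, 0.02]
    - [-0.445, -0.015, 0.02]
    - [-0.445, -0.015, 0.02]
    - [-0.445, -0.015, 0.02]
    - [-0.445, -0.015, 0.05]
    - [-0.445, -0.015, 0.08]
    - [-0.445, -0.015, 0.11]
    - [-0.445, -0.015, 0.11]
    - [-0.445, -0.015, 0.11]
    - [-0.445, -0.015, 0.11]
    - [-0.445, -0.015, 0.11]
    - [-0.445, -0.015, 0.11]
    - [-0.445, -0.015, 0.11]
    - [-0.445, -0.015, 0.11]
  delta_rot:
    - [0, 0, 0]
    - [0, 0, 0]
    - [0, 0, 0]
    - [0, 0, 0]
    - [0, 0, 0]
    - [0, 0, 0]
    - [0, 0, 0]
    - [0, 0, 0]
    - [0, 0, 0]
    - [0, 0, 0]
    - [0, 0, 0]
    - [0, 0, 0]
    - [0, 0, 0]
    - [0, 0, 0]
    - [0, 0, 0]
    - [0, 0, 0]
    - [0, 0, 0]
    - [0, 0, 0]
    - [0, 0, 0]

```text
time: 10.6
eef_pos: [0.5764, -0.1462, 0.0876]
tcp_rot: [0.707, 0.707, 0.0, 0.0]
contact_force: [-0.4, 0.7, 0.8]
opening: 0.182
```

Call:
step_arm:
  gripper: [1, 1, 1, 1, 1, 1, 1, 1, 1, 1, 1]
  linear:
    - [0, -0.015, 0]
    - [0, -0.035, 0]
    - [0, -0.055, 0]
    - [0, -0.075, 0]
    - [0, -0.095, 0]
    - [0, -0.115, 0]
    - [0, -0.135, 0]
    - [0, -0.15, 0]
    - [0, -0.155, 0]
    - [0, -0.155, 0]
    - [0, -0.155, -0.01]
  delta_rot:
    - [0, 0, 0]
    - [0, 0, 0]
    - [0, 0, 0]
    - [0, 0, 0]
    - [0, 0, 0]
    - [0, 0, 0]
    - [0, 0, 0]
    - [0, 0, 0]
    - [0, 0, 0]
    - [0, 0, 0]
    - [0, 0, 0]

```text
time: 11.98
eef_pos: [0.4204, -0.1453, 0.0963]
tcp_rot: [0.707, 0.707, -0.0, -0.002]
contact_force: [-1.3, -0.3, -1.8]
opening: 0.178
```

Call:
step_arm:
  gripper: [1, 1, 1, 1, 1, 1, 1, 1, 1, 1, 1, 1, 1, 1, 1, 1]
  linear:
    - [0, 0, -0.03]
    - [0, 0, -0.07]
    - [0, 0, -0.1]
    - [0.04, 0.007, -0.1]
    - [0.09, 0.015, -0.1]
    - [0.14, 0.023, -0.1]
    - [0.19, 0.032, -0.1]
    - [0.24, 0.04, -0.1]
    - [0.29, 0.049, -0.1]
    - [0.34, 0.057, -0.1]
    - [0.39, 0.066, -0.1]
    - [0.43, 0.072, -0.1]
    - [0.446, 0.075, -0.1]
    - [0.446, 0.075, -0.1]
    - [0.446, 0.075, -0.1]
    - [0.446, 0.075, -0.1]
  delta_rot:
    - [0, 0, 0]
    - [0, 0, 0]
    - [0, 0, 0]
    - [0, 0, 0]
    - [0, 0, 0]
    - [0, 0, 0]
    - [0, 0, 0]
    - [0, 0, 0]
    - [0, 0, 0]
    - [0, 0, 0]
    - [0, 0, 0]
    - [0, 0, 0]
    - [0, 0, 0]
    - [0, 0, 0]
    - [0, 0, 0]
    - [0, 0, 0]

```text
time: 13.98
eef_pos: [0.4965, 0.2988, 0.1974]
tcp_rot: [0.708, 0.706, -0.0, 0.0]
contact_force: [0.2, -0.3, -0.5]
opening: 0.175
```

```bash
python3 sl.py; python3 - <<'E'
from h import *
s=ctrl.get_state();print(s["time"],s["eef_pos"],s["opening"])
c=look("scene");cv2.imwrite("pics/p5.png",cv2.resize(c["frame"][80:320,200:520],None,fx=2,fy=2)[:,:,::-1])
E
```

```text
[ 618.7  304.1 2033.5] top-of-blob [[0.4259 0.7489]] c [[0.5136 0.7674]]
[425.7 244.5 119.5] top-of-blob [[0.5775 0.2908]] c [[0.589  0.2982]]
[446.9 266.2  89. ] top-of-blob [[0.6229 0.3661]] c [[0.6245 0.3699]]
[448.3 190.1  41.5] top-of-blob [[0.3884 0.283 ]] c [[0.3749 0.2813]]
[436.3 237.2  27. ] top-of-blob [[0.5539 0.311 ]] c [[0.5525 0.3134]]
[456.1 276.7  25. ] top-of-blob [[0.6252 0.3911]] c [[0.6418 0.4005]]
[444.4 207.8  24. ] top-of-blob [[0.451  0.2948]] c [[0.4442 0.2954]]
[411.  228.6  21. ] top-of-blob [[0.573  0.2473]] c [[0.5605 0.2444]]
[435.5 284.   20. ] top-of-blob [[0.6922 0.3627]] c [[0.6879 0.364 ]]
[545.5 242.6  18. ] top-of-blob [[0.4403 0.5691]] c [[0.419  0.5695]]
[425.7 270.   16.5] top-of-blob [[0.6641 0.326 ]] c [[0.6624 0.328 ]]
[430.8 275.8  16. ] top-of-blob [[0.6848 0.3476]] c [[0.6719 0.3454]]
[435.3 228.1  12. ] top-of-blob [[0.5333 0.3002]] c [[0.5251 0.2999]]
[179.8 202.1 123. ] [[0.5893 0.2947]]
14.075 [0.49653909 0.29906943 0.1974514 ] 0.18224449143671625
```

View pics/p5.png

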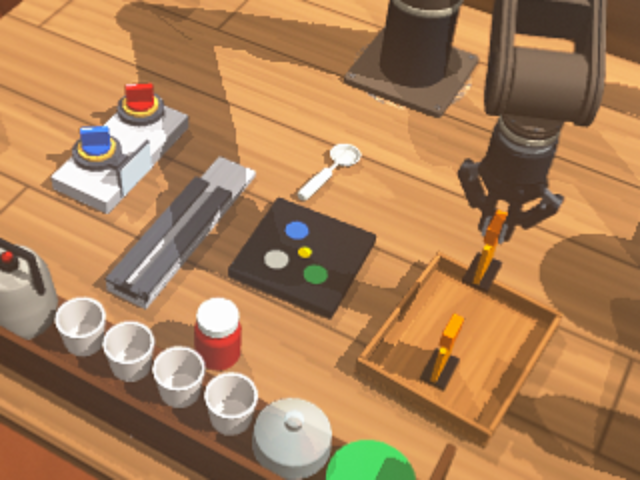

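Slide 1 stands in the tray (crop 447,350), the second is held above it (485,250), and the track is empty. Placing the second now.

Call:
step_arm:
  gripper: [1, 1, 1, 1, 1, -1, -1, -1, -1, -1, -1, -1, -1, -1]
  linear:
    - [0, 0, 0.04]
    - [0, 0, 0.08]
    - [0, 0, 0.1]
    - [0, 0, 0.112]
    - [0, 0, 0.112]
    - [0, 0, 0.112]
    - [0, 0, 0.112]
    - [0, 0, 0.112]
    - [0, 0, 0.112]
    - [0, 0, 0.08]
    - [0, 0, 0.03]
    - [0, 0, 0]
    - [0, 0, 0]
    - [0, 0, 0]
  delta_rot:
    - [0, 0, 0]
    - [0, 0, 0]
    - [0, 0, 0]
    - [0, 0, 0]
    - [0, 0, 0]
    - [0, 0, 0]
    - [0, 0, 0]
    - [0, 0, 0]
    - [0, 0, 0]
    - [0, 0, 0]
    - [0, 0, 0]
    - [0, 0, 0]
    - [0, 0, 0]
    - [0, 0, 0]

```text
time: 15.88
eef_pos: [0.4957, 0.2997, 0.1959]
tcp_rot: [0.707, 0.707, -0.001, -0.0]
contact_force: [0.1, 0.8, 0.3]
opening: 1.003
```

```bash
python3 sl.py|grep -v " 0\.[37]"; python3 - <<'E'
from h import *
s=ctrl.get_state();print(s["time"],s["eef_pos"],s["opening"])
c=look("top")
r=c["frame"][225:330,430:490];cv2.imwrite("pics/p6.png",cv2.resize(r,None,fx=5.5,fy=5.5,interpolation=cv2.INTER_CUBIC)[:,:,::-1])
# project expected axis points
ax={"a":(.380,-.3415),"b":(.504,-.3415)}
for k,(x,y) in ax.items(): print(k,((proj(c,[(x,y,.086),(x,y,.054)])-[430,225]+.4)*5.5).round())
E
```

```text
[414.5 229.5 147. ] top-of-blob [[0.5431 0.2446]] c [[0.5586 0.2537]]
[425.8 244.8 114.5] top-of-blob [[0.5774 0.2909]] c [[0.5899 0.2987]]
[546.  242.8  19. ] top-of-blob [[0.4396 0.5703]] c [[0.419  0.5708]]
[201.1 221.9 149. ] [[0.5475 0.2456]]
[179.6 202.1 127.5] [[0.5892 0.295 ]]
15.975 [0.49528126 0.29956679 0.19496634] 0.9954458400436496
a [[226. 452.]
 [193. 440.]]
b [[213. 134.]
 [182. 135.]]
```

View pics/p6.png

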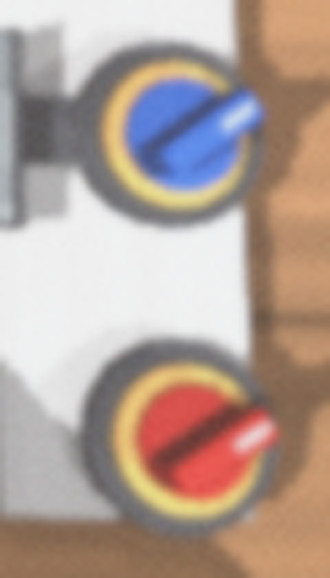

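The crop shows both bars pointing up-right: blue centre about (213,130), red about (222,445). Their long axes are at about -58 and -60 degrees in the world. The second slide seems to have shifted inside the tray to about (0.548, 0.246).

Call:
step_arm:
  gripper: [-1, -1, -1, -1, -1, -1, -1, -1, -1, -1, -1, -1, -1, -1, -1, -1]
  linear:
    - [-0.641, 0.01, 0.015]
    - [-0.641, 0.01, 0.015]
    - [-0.641, 0.01, 0.015]
    - [-0.641, 0.01, 0.015]
    - [-0.641, 0.01, 0.015]
    - [-0.641, 0.01, 0.015]
    - [-0.641, 0.01, 0.015]
    - [-0.641, 0.01, 0.015]
    - [-0.641, 0.01, 0.015]
    - [-0.641, 0.01, 0.015]
    - [-0.641, 0.01, 0.015]
    - [-0.641, 0.01, 0.015]
    - [-0.641, 0.01, 0.015]
    - [-0.641, 0.01, 0.015]
    - [-0.641, 0.01, 0.015]
    - [-0.641, 0.01, 0.015]
  delta_rot:
    - [0, 0, 9]
    - [0, 0, 18]
    - [0, 0, 27]
    - [0, 0, 36]
    - [0, 0, 45]
    - [0, 0, 54]
    - [0, 0, 58]
    - [0, 0, 58]
    - [0, 0, 58]
    - [0, 0, 58]
    - [0, 0, 58]
    - [0, 0, 58]
    - [0, 0, 58]
    - [0, 0, 58]
    - [0, 0, 58]
    - [0, 0, 58]

```text
time: 18.02
eef_pos: [0.5064, -0.3404, 0.1826]
tcp_rot: [0.961, 0.276, 0.0, 0.0]
contact_force: [-0.3, -0.2, -0.5]
opening: 1.001
```

```bash
cat > spot.py <<'E'
from h import *
for n,roi in(("top",(240,190,350,300)),("scene",(310,170,400,250))):
    c=look(n)
    g=blobs(c,(45,100,40),(75,255,255),12,roi);y=blobs(c,(24,120,100),(34,255,255),8,roi)
    G=cast(c,g[0][3][0],.02)[0] if g else None;Y=cast(c,y[0][:2],.02)[0] if y else None
    print(n,"green",G,"spot",Y)
    if g and y:
        B=np.array([.505,-.3415]);P=lambda p:(np.hypot(*(p-B)),np.arctan2(p[0]-B[0],p[1]-B[1]))
        print(" err mm",((Y-G)*1e3).round(1)," need b deg",np.degrees((P(G)[0]-P(Y)[0])/.014).round(1),"a deg",np.degrees((P(G)[1]-P(Y)[1])/.04).round(1))
E
python3 spot.py; python3 - <<'E'
from h import *
c=look("scene");cv2.imwrite("pics/p7.png",cv2.resize(c["frame"][80:320,200:520],None,fx=2,fy=2)[:,:,::-1])
E
python3 -c "
from h import *
s=ctrl.get_state();print(s['time'],s['eef_pos']);delta([.5055,-.3415,.062],32)"
```

```text
top green [0.53679951 0.07636608] spot [0.50945495 0.04312534]
 err mm [-27.3 -33.2]  need b deg 140.9 a deg 92.2
scene green [0.53339839 0.07605139] spot [0.50452686 0.04194894]
 err mm [-28.9 -34.1]  need b deg 143.5 a deg 99.0
18.175 [ 0.50627993 -0.34083166  0.18244405]
lin [-0.001, 0.0001, 0.1204] rot [0.0, -0.0, -0.0]
```

View pics/p7.png

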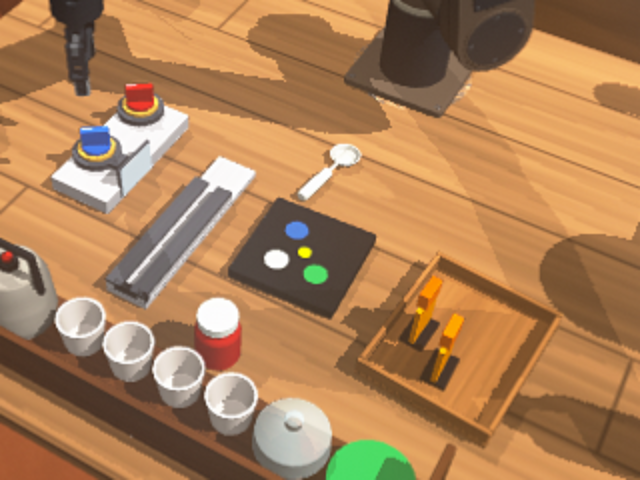

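Both slides stand inside the tray, at crop (425,315) and (447,350), and the gripper is above the blue screw. Descending to grip it.

Call:
step_arm:
  gripper: [-1, -1, -1, -1, -1, -1, 1, 1, 1, 1, 1]
  linear:
    - [0, 0, 0.03]
    - [0, 0, 0.06]
    - [0, 0, 0.09]
    - [0, 0, 0.11]
    - [0, 0, 0.12]
    - [0, 0, 0.12]
    - [0, 0, 0.12]
    - [0, 0, 0.12]
    - [0, 0, 0.12]
    - [0, 0, 0.12]
    - [0, 0, 0.12]
  delta_rot:
    - [0, 0, 0]
    - [0, 0, 0]
    - [0, 0, 0]
    - [0, 0, 0]
    - [0, 0, 0]
    - [0, 0, 0]
    - [0, 0, 0]
    - [0, 0, 0]
    - [0, 0, 0]
    - [0, 0, 0]
    - [0, 0, 0]

```text
time: 19.55
eef_pos: [0.5053, -0.3415, 0.063]
tcp_rot: [0.961, 0.276, -0.001, -0.0]
contact_force: [-5.5, -0.4, 4.0]
opening: 0.144
```

Call:
step_arm:
  gripper: [1, 1, 1, 1, 1, 1, 1, 1, 1, 1, 1, 1, 1, 1, 1, 1]
  linear:
    - [0, 0, 0]
    - [0, 0, 0]
    - [0, 0, 0]
    - [0, 0, 0]
    - [0, 0, 0]
    - [0, 0, 0]
    - [0, 0, 0]
    - [0, 0, 0]
    - [0, 0, 0]
    - [0, 0, 0]
    - [0, 0, 0]
    - [0, 0, 0]
    - [0, 0, 0]
    - [0, 0, 0]
    - [0, 0, 0]
    - [0, 0, 0]
  delta_rot:
    - [0, 0, 10]
    - [0, 0, 20]
    - [0, 0, 30]
    - [0, 0, 40]
    - [0, 0, 50]
    - [0, 0, 60]
    - [0, 0, 70]
    - [0, 0, 80]
    - [0, 0, 90]
    - [0, 0, 100]
    - [0, 0, 110]
    - [0, 0, 120]
    - [0, 0, 130]
    - [0, 0, 140]
    - [0, 0, 140]
    - [0, 0, 140]

```text
time: 21.55
eef_pos: [0.5034, -0.3402, 0.063]
tcp_rot: [-0.588, 0.809, 0.004, -0.002]
contact_force: [-10.9, 2.5, 9.9]
opening: 0.15
```

```bash
python3 spot.py; python3 sl.py|grep "41\|42\|17\|20"
```

```text
top green [0.53751018 0.07663298] spot [0.5089317  0.07809009]
 err mm [-28.6   1.5]  need b deg -0.9 a deg 97.7
scene green [0.53339839 0.07605139] spot [0.50558831 0.07733244]
 err mm [-27.8   1.3]  need b deg -1.3 a deg 95.3
[ 618.8  303.5 2077.5] top-of-blob [[0.4257 0.7492]] c [[0.5116 0.7674]]
[ 442.6  252.5 1104. ] top-of-blob [[0.5328 0.3205]] c [[0.5902 0.3454]]
[414.5 229.6 146. ] top-of-blob [[0.5464 0.2459]] c [[0.5589 0.2537]]
[460.2 269.7  42. ] top-of-blob [[0.5824 0.3865]] c [[0.6172 0.4023]]
[200.7 222.1 146. ] [[0.5469 0.2466]]
[179.7 202.3 127.5] [[0.5887 0.2949]]
```

Call:
step_arm:
  gripper: [-1, -1, -1, -1, -1, -1, -1, -1, -1]
  linear:
    - [0, 0, 0]
    - [0, 0, 0]
    - [0, 0, 0]
    - [0, 0, 0]
    - [0, 0, -0.04]
    - [0, 0, -0.09]
    - [0, 0, -0.12]
    - [0, 0, -0.12]
    - [0, 0, -0.12]
  delta_rot:
    - [0, 0, 0]
    - [0, 0, 0]
    - [0, 0, 0]
    - [0, 0, 0]
    - [0, 0, 0]
    - [0, 0, 0]
    - [0, 0, 0]
    - [0, 0, 0]
    - [0, 0, 0]

```text
time: 22.88
eef_pos: [0.5057, -0.3404, 0.1808]
tcp_rot: [-0.588, 0.809, 0.001, -0.0]
contact_force: [0.3, 0.5, -0.4]
opening: 0.997
```

```bash
python3 spot.py; python3 -c "
from h import *
s=ctrl.get_state();print(s['time'],s['eef_pos'],s['qpos'][5]);delta([.3815,-.340,.182],30)"
```

```text
top green [0.53751018 0.07663298] spot [0.50877441 0.07813224]
 err mm [-28.7   1.5]  need b deg -1.0 a deg 98.3
scene green [0.53339839 0.07605139] spot [0.50524365 0.07731082]
 err mm [-28.2   1.3]  need b deg -1.2 a deg 96.4
22.975 [ 0.50528798 -0.34010198  0.17982745] 1.1264559243028684
lin [0.0382, 0.1178, -0.0018] rot [-0.0, 0.3, -138.0]
```

Call:
step_arm:
  gripper: [-1, -1, -1, -1, -1, -1, -1, -1, -1, -1, -1, -1, -1, -1, -1, -1]
  linear:
    - [0.01, 0.03, 0]
    - [0.02, 0.06, 0]
    - [0.03, 0.09, 0]
    - [0.038, 0.118, 0]
    - [0.038, 0.118, 0]
    - [0.038, 0.118, 0]
    - [0.038, 0.118, 0]
    - [0.038, 0.118, 0]
    - [0.038, 0.118, 0]
    - [0.038, 0.118, 0]
    - [0.038, 0.118, 0]
    - [0.038, 0.118, 0]
    - [0.038, 0.118, 0]
    - [0.038, 0.118, 0]
    - [0.038, 0.118, 0]
    - [0.038, 0.118, 0]
  delta_rot:
    - [0, 0, -10]
    - [0, 0, -20]
    - [0, 0, -30]
    - [0, 0, -40]
    - [0, 0, -50]
    - [0, 0, -60]
    - [0, 0, -70]
    - [0, 0, -80]
    - [0, 0, -90]
    - [0, 0, -100]
    - [0, 0, -110]
    - [0, 0, -120]
    - [0, 0, -130]
    - [0, 0, -138]
    - [0, 0, -138]
    - [0, 0, -138]

```text
time: 24.98
eef_pos: [0.382, -0.3402, 0.1814]
tcp_rot: [0.966, 0.258, -0.0, -0.001]
contact_force: [0.4, -0.3, -0.7]
opening: 1.0
```

```bash
python3 -c "
from h import *
s=ctrl.get_state();print(s['time'],s['eef_pos'],s['qpos'][5]);delta([.3815,-.340,.062],30)"
```

```text
24.975 [ 0.38197939 -0.34024917  0.18141055] -1.4474904744589778
lin [-0.0003, -0.0003, 0.1194] rot [-0.1, 0.0, -0.1]
```

Call:
step_arm:
  gripper: [-1, -1, -1, -1, -1, -1, 1, 1, 1, 1, 1]
  linear:
    - [0, 0, 0.03]
    - [0, 0, 0.06]
    - [0, 0, 0.09]
    - [0, 0, 0.11]
    - [0, 0, 0.119]
    - [0, 0, 0.119]
    - [0, 0, 0.119]
    - [0, 0, 0.119]
    - [0, 0, 0.119]
    - [0, 0, 0.119]
    - [0, 0, 0.119]
  delta_rot:
    - [0, 0, 0]
    - [0, 0, 0]
    - [0, 0, 0]
    - [0, 0, 0]
    - [0, 0, 0]
    - [0, 0, 0]
    - [0, 0, 0]
    - [0, 0, 0]
    - [0, 0, 0]
    - [0, 0, 0]
    - [0, 0, 0]

```text
time: 26.35
eef_pos: [0.3803, -0.3417, 0.0641]
tcp_rot: [0.966, 0.26, -0.003, -0.0]
contact_force: [-9.6, -2.3, 5.3]
opening: 0.15
```

Call:
step_arm:
  gripper: [1, 1, 1, 1, 1, 1, 1, 1, 1, 1, 1, 1]
  linear:
    - [0, 0, 0]
    - [0, 0, 0]
    - [0, 0, 0]
    - [0, 0, 0]
    - [0, 0, 0]
    - [0, 0, 0]
    - [0, 0, 0]
    - [0, 0, 0]
    - [0, 0, 0]
    - [0, 0, 0]
    - [0, 0, 0]
    - [0, 0, 0]
  delta_rot:
    - [0, 0, 10]
    - [0, 0, 20]
    - [0, 0, 30]
    - [0, 0, 40]
    - [0, 0, 50]
    - [0, 0, 60]
    - [0, 0, 70]
    - [0, 0, 80]
    - [0, 0, 90]
    - [0, 0, 97]
    - [0, 0, 97]
    - [0, 0, 97]

```text
time: 27.85
eef_pos: [0.3787, -0.3413, 0.0641]
tcp_rot: [0.835, -0.551, -0.004, 0.003]
contact_force: [-14.7, -1.3, 9.4]
opening: 0.144
```

```bash
python3 spot.py
```

```text
top green [0.53631622 0.07658693] spot [0.53910205 0.0767296 ]
 err mm [2.8 0.1]  need b deg -1.5 a deg -9.4
scene green [0.53339839 0.07605139] spot [0.53537971 0.07632825]
 err mm [2.  0.3]  need b deg -1.7 a deg -6.7
```

Call:
step_arm:
  gripper: [1, 1, 1, -1, -1, -1, -1, -1, -1, -1, -1, -1]
  linear:
    - [0, 0, 0]
    - [0, 0, 0]
    - [0, 0, 0]
    - [0, 0, 0]
    - [0, 0, 0]
    - [0, 0, 0]
    - [0, 0, 0]
    - [0, 0, -0.04]
    - [0, 0, -0.09]
    - [0, 0, -0.15]
    - [0, 0, -0.18]
    - [0, 0, -0.18]
  delta_rot:
    - [0, 0, -8]
    - [0, 0, -8]
    - [0, 0, -8]
    - [0, 0, -8]
    - [0, 0, -8]
    - [0, 0, -8]
    - [0, 0, -8]
    - [0, 0, -8]
    - [0, 0, -8]
    - [0, 0, -8]
    - [0, 0, -8]
    - [0, 0, -8]

```text
time: 29.45
eef_pos: [0.3834, -0.3419, 0.2468]
tcp_rot: [0.87, -0.492, 0.003, 0.001]
contact_force: [0.1, -0.7, -1.5]
opening: 1.002
```

```bash
python3 spot.py; python3 sl.py|grep "41\|42\|17\|20"; python3 - <<'E'
from h import *
c=look("scene");cv2.imwrite("pics/p8.png",cv2.resize(c["frame"][80:320,200:520],None,fx=2,fy=2)[:,:,::-1])
E
```

```text
top green [0.53751018 0.07663298] spot [0.53725926 0.07686893]
 err mm [-0.3  0.2]  need b deg -0.9 a deg 0.9
scene green [0.53339839 0.07605139] spot [0.53298222 0.07576388]
 err mm [-0.4 -0.3]  need b deg 1.3 a deg 1.4
[422.2 234.1 372.5] top-of-blob [[0.5324 0.2624]] c [[0.5622 0.2773]]
[549.8 244.   31.5] top-of-blob [[0.4279 0.5774]] c [[0.4178 0.5804]]
[448.4 288.9  20. ] top-of-blob [[0.6918 0.3957]] c [[0.6847 0.3963]]
[418.3 278.   14.5] top-of-blob [[0.7057 0.3236]] c [[0.6938 0.3212]]
[200.8 222.4 150. ] [[0.5464 0.2462]]
[179.4 202.1 131. ] [[0.5891 0.2955]]
```

View pics/p8.png

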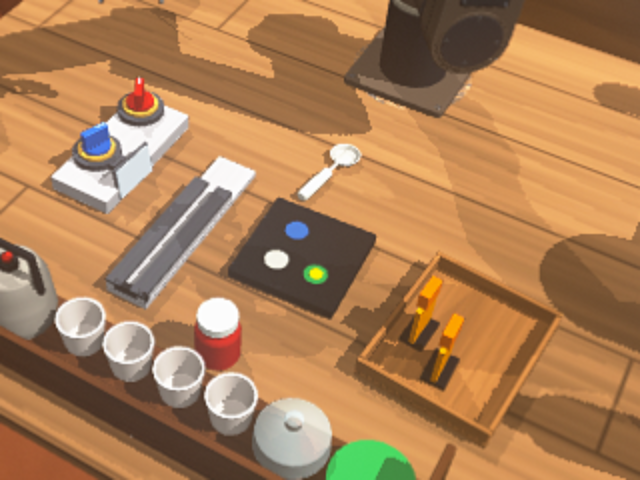

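The yellow spot sits in the middle of the green disc (315,273), both slides stand in the tray, the cups and jar are untouched, and the arm is clear.

```bash
python3 -c "
from plant import ctrl
print(ctrl.get_state()['contact_force'],ctrl.sign_off())"
```

```text
the job is handed in; nothing more can be done
[-0.30330567 -0.14977127 -0.36264045] None
```

The job is handed in. Only two amber slides were present; I slid both to the open end of the track, lifted them off and stood them in the tray. I then turned the blue screw (`screw_b`) about 140° clockwise and the red screw (`screw_a`) a net 89° or so clockwise.

- **Light spot:** my last check put its centre within about 0.6 mm of the green disc's centre in both cameras.
- **Slides:** both stand inside the tray. The second one had moved about 7 cm from where I released it when I next looked. It stayed upright within the walls and did not move again, so I left it there.
- **Everything else:** by eye, the cups and the red jar are where they started. The arm was clear of everything, with contact force near zero.
- **Disagreement between checks:** the two cameras differ by 3–4 mm on absolute x, but they agree on the offset between the spot and the disc. No check failed.

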